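# Clear the tube heater's lid and hold it half open

## Robot

A 6-joint arm with a two-finger parallel gripper is mounted at the origin on the work surface. World frame = base frame: x ahead of the robot, y to its left, z up, the work surface at z = 0. Lengths are in mm, angles in rad, forces in N, time in s.
With the tool pointing down it reaches from about 375 to 975 mm from the base axis. Payload 3.8 kg.
Tool frame: the origin (TCP) lies at the very end of the fingers, on their centre line; the grasp point (between the pads) lies manip.tcp_to_grasp behind it (manip.tcp_to_grasp is the distance from the TCP to the grasp point, in mm); z points along the fingers, y is the line along which they close (so a half turn about z gives the same grasp; the last joint's range is limited). The gripper opens to 85 mm and grips with 20 to 120 N. Pads are 22 mm wide; open, the fingers measure 114 mm over their backs; the gripper's body (76 mm by 85 mm) begins 54 mm behind the grasp point. The pads swing forward as they close: fully open they stand 13 mm farther back than shut.
Start: joints at [-1.299, 0.264, 1.604, -0, 1.274, -0.037], TCP at [205.138, -643.068, 231.28] pointing down, gripper open.
Joint ranges: [-2.63, 2.63], [-0.94, 2.18], [0.31, 2.57], [-1.31, 4.45], [0, 2.66], [-2.55, 2.55]. Speed limits (rad/s): [2.57, 2.57, 3.14, 3.14, 3.14, 3.14].

## Interface

Orientations are given as a 3x3 rotation matrix whose columns are the frame's x, y, z axes.
In Python, from rig import manip gives the robot as it stands. The module is installed in compiled form; this text tells all that it offers.
- The arm moves only by the tool apply_moves, never from a script. Its argument "series" is a list that holds one entry, the list of rows, each a list of 7 numbers: the opening, from 0 (shut) to 1 (fully open), then the shift along the tool's x, y, z in m, then the turn, a rotation vector about the tool's x, y, z in rad. In form: [[[grip, dx, dy, dz, rx, ry, rz], ...]]. A call has 1 to 10 rows; each row shifts and turns the commanded pose from where the row before left it, along the tool's axes as they then stand; what a row does not reach is not made up. A row lasts 1/10 s, in which the tool goes at most 50 mm and 8.59 degrees, less where a joint would pass 70% of its speed; a pose out of reach is approached as far as the arm can. A call with a gripper value outside its range is refused whole. The fingers move at their own pace and stop on an object; the grip force is fixed at half the most. Time passes only in rows, so rows that do not move let the fingers close. It gives the time, the measured TCP pose, the force and the opening at its end, in the units of the state.
- manip.get_state(): the state, without advancing time (a new reading comes with each control period).
- manip.camera(name): name is "scene" or "top"; returns (picture, depth): 400x640x3 uint8, red, green, blue; 400x640 float32, mm along the optical axis (not along the pixel's ray), 0 where there is no reading.
- manip.calibration(name): a dict with "camera_matrix" (3x3 intrinsics, pixels), "k1" (the pictures are not rectified: a ray, as slopes to the right and down, at radius r is drawn at 1 + k1 r^2 times it, then the intrinsics apply), "origin" and "orientation" of the camera in the world. Camera axes: x right, y down, z forward; pixel columns grow to the right and rows downward; lengths in mm; the calibration is good to about 2 mm. A picture is of the moment at which its call begins. calibration takes no time and is no camera call.
- manip.finish_job(): hands the job in, once; it reports no verdict.
The state is a dict: "t": time; "qpos": joint angles; "qvel": joint speeds; "effort": joint torques, N m; "eef_pos": TCP position; "tcp_rot": TCP orientation; "wrist_force": force on the tool from outside, world axes, zero at the start; "ft_torque": the same for the moment, N m; "finger_gap": opening from 0.0 (shut) to 1.0 (fully open).
Only numpy, scipy, OpenCV 4.12 (cv2) and the standard library are available. Lean on these libraries where they do the work, as an engineer would, in place of code of your own. Each camera call takes 0.05 s, during which the arm holds its last target. There are 200 camera calls.

## Task

A reagent bottle has been left standing on the lid of the tube heater: first, with the lid still shut, set it down gently (do not drop or tip it) upright in the middle of the lab jack's small raised plate and let go of it. Then raise the heater's spring-loaded lid by its blue handle to 45 degrees from closed and keep holding it there, still, so that a colleague can reach the tubes: finish while holding the lid. Leave the tube rack, the petri dish and the loose red cap where they are.

Things in the scene. Friction and masses are not known exactly. Their poses are not given: they have to be found in the camera images.
- heater: White dry-block tube heater, fixed, 160 (its x) x 200 (its y) x 85 mm high, with a grey lid 10 mm thick of the same outline (closed: top face 95 mm above the bench). Origin: centre of its underside, on the bench. Its -x side (black display, lid handle) faces roughly the robot; yaw within 0.35 rad. The lid's hinge runs along its y at its far (+x) upper edge.
- lid (a joint): Opening angle of the heater's lid in rad: 0 closed (level), growing as the handle end rises; stop at 1.35. The lid (0.2 to 0.4 kg) falls and is pulled shut by a spring (0.3 N m per rad) from every angle; holding it at 45 degrees takes about 2 N at the handle.
- lid_handle (a point): Centre of the lid's blue handle: a round bar, 18 mm diameter, 36 mm long, parallel to the hinge, flat free ends, on a 12 mm wide stem level with the lid, 36 mm in front of the lid's front edge; 90 mm above the bench when closed. Pinched from above on its two end faces, it pivots between the pads as the lid swings. Site's z: the lid's upper normal; y: along the bar.
- lid_hinge (a point): Middle of the lid's hinge axis, at the heater's far (+x) upper edge: 80 mm along the heater's +x from its origin, 85 mm above the bench; the axis runs along y. The point turns with the lid. With the lid at angle a, the handle's centre is 196 cos(a) - 5 sin(a) mm from here towards the heater's -x, and 196 sin(a) + 5 cos(a) mm higher.
- bottle: Amber glass reagent bottle, white label, red screw cap; 48 mm diameter straight body up to 66 mm, shoulder, then cap 34 mm in diameter from 74 mm to the top at 94 mm. 0.13 to 0.25 kg. It starts upright on the heater's closed lid. Origin: centre of its underside, z up its axis.
- jack: Small lab jack (blue base 84 x 84 mm, crossed aluminium arms, steel top plate 72 x 72 mm), fixed to the bench, to the left or right of the heater. Origin: centre of its underside, on the bench.
- jack_top (a point): Centre of the upper face of the lab jack's steel plate (72 x 72 mm, flat, no rim), 80 mm above the bench, z up.
- rack: Bystander: blue tube rack 150 (its x) x 56 x 60 mm with eight clear tubes with orange caps, 96 mm high overall, loose on the bench on the other side of the heater from the jack. Origin: centre of its underside.
- petri: Bystander: closed petri dish, 90 mm diameter, 16 mm high, loose on the bench, near the heater's front. Origin: centre of its underside.
- cap: Bystander: loose red screw cap, 30 mm diameter, 13 mm high, on the bench near the heater's front. Origin: centre of its underside.
There are look-alikes about, which are no part of the job. Of the things that look like the bottle, the largest one is meant.

How it is judged:
By the outcome, as a careful person would: the job done as asked, in the order asked, and still so for the second after the job is handed in, while the arm keeps its last pose, push and grip.
It also fails if it takes over 58 s, if anything falls off the work surface, if the arm or the gripper's body presses on something with over 40 N, if the wrist force passes 120 N, or if a joint passes its speed limit or range.

## Working session

There is one attempt and no reset: what is moved stays moved. The work goes in short steps, Python scripts to look and compute and a tool call to move; the robot and the scene stay as the last step left them, time stands still between calls to the robot, and variables do not carry over. Pictures are saved under pics/ and viewed, on a budget of 10 in all, crops included, one or two more only if the job needs it, and the job is handed in when it is done.

Besides the shell and the picture viewer there is one more tool, called after "Emit:" as name(argument=value, ...) on one line, values as JSON. apply_moves: Moves the arm, as the interface text tells. Its arguments: {"type":"object","properties":{"series":{"type":"array"}},"required":["series"]}

```bash
mkdir -p pics; cat > h.py <<'E'
import numpy as np,cv2
from rig import manip
def snap(n,f):
    p,d=manip.camera(n); cv2.imwrite(f'pics/{f}.png',p[:,:,::-1]); np.save(f'pics/{f}.npy',d); return p,d
def ray(n,u,v):
    c=manip.calibration(n);K=np.array(c['camera_matrix']);D=np.array([c['k1'],0,0,0,0.])
    q=cv2.undistortPoints(np.array([[[u,v]]],float),K,D)[0,0]
    return np.array(c['origin']),np.array(c['orientation'])@np.array([q[0],q[1],1])
def pt(n,f,u,v,z=None):
    o,r=ray(n,u,v)
    if z is not None: return o+r*(z-o[2])/r[2]
    return o+r*np.load(f'pics/{f}.npy')[int(v),int(u)]
E
python3 - <<'E'
from h import *
a,_=snap('scene','s0');b,_=snap('top','t0')
for n in('scene','top'):
    c=manip.calibration(n);print(n,c)
print(manip.get_state(),manip.tcp_to_grasp)
E
```

```text
scene {'camera_matrix': array([[369.02926672,   0.        , 324.52723822],
       [  0.        , 369.02926672, 205.42778378],
       [  0.        ,   0.        ,   1.        ]]), 'k1': -0.08589616307377593, 'origin': array([1054.55445112,   15.33215126,  644.37622373]), 'orientation': array([[-0.08093282,  0.73990128, -0.6678293 ],
       [ 0.99655858,  0.07211133, -0.04087726],
       [ 0.01791292, -0.66883933, -0.74319114]])}
top {'camera_matrix': array([[441.38217609,   0.        , 319.54665768],
       [  0.        , 441.38217609, 195.72458443],
       [  0.        ,   0.        ,   1.        ]]), 'k1': 0.041475877260277225, 'origin': array([394.48144433,  -2.64707643, 930.0742379 ]), 'orientation': array([[ 0.01328887, -0.98219046,  0.18741744],
       [-0.99987609, -0.01147114,  0.01078009],
       [-0.00843821, -0.18753747, -0.9822212 ]])}
{'t': 0.1, 'qpos': array([-1.29889637e+00,  2.64712475e-01,  1.60522910e+00, -1.40568896e-05,
        1.27370246e+00, -3.68943920e-02]), 'qvel': array([-0.00059152, -0.00116854, -0.00440584, -0.00147666, -0.00075562,
        0.00090471]), 'effort': array([ 3.55349312e-04, -5.16703713e+01, -3.68589842e+01, -1.49717353e-04,
        6.26334309e-03, -3.35433390e-05]), 'eef_pos': array([ 204.96041003, -642.44112613,  230.06767071]), 'tcp_rot': array([[ 9.52699434e-01,  3.03913592e-01, -5.63868881e-04],
       [ 3.03914108e-01, -9.52697394e-01,  1.97240282e-03],
       [ 6.22436106e-05, -2.05047476e-03, -9.99997896e-01]]), 'wrist_force': array([-0.40787047,  0.71644246,  0.52796286]), 'ft_torque': array([-0.03203912,  0.00044711, -0.0044533 ]), 'finger_gap': 1.0033932031019388} 18.700000000000003
```

View pics/s0.png

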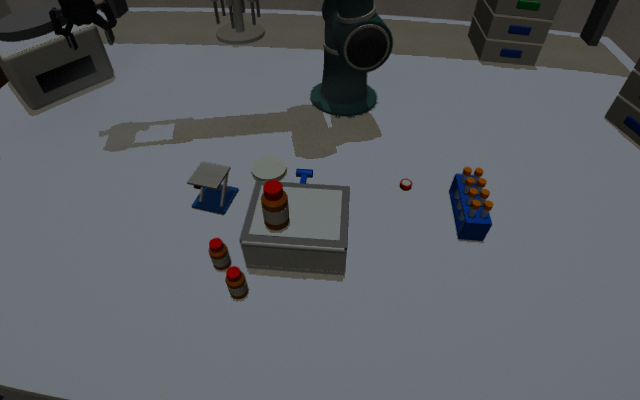

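View pics/t0.png

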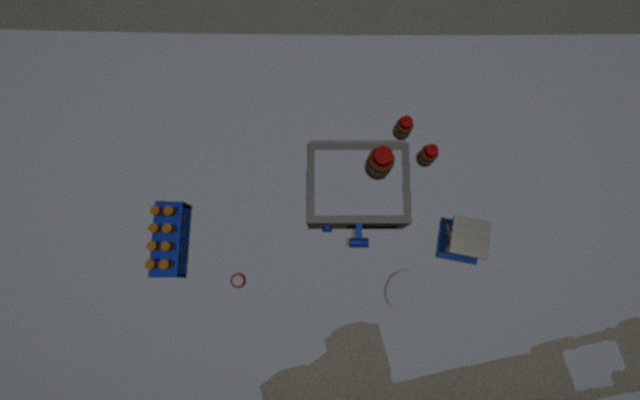

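The top view shows the heater lid at about (307–410, 142–227), with the bottle cap at (382,157) and the handle bar at (358,242). The jack plate is at (469,238), the petri dish at (405,290), the loose cap at (238,281) and the rack at (168,238). Two smaller bottles stand behind the jack. I'll enlarge next.

```bash
python3 - <<'E'
from h import *
t=cv2.imread('pics/t0.png')[110:280,295:505]; s=cv2.imread('pics/s0.png')[150:280,180:360]
t=cv2.convertScaleAbs(t,alpha=1.4)
cv2.imwrite('pics/t0c.png',cv2.resize(t,None,fx=3.5,fy=3.5,interpolation=cv2.INTER_CUBIC))
cv2.imwrite('pics/s0c.png',cv2.resize(s,None,fx=4,fy=4,interpolation=cv2.INTER_CUBIC))
E
```

```text
(no output)
```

View pics/t0c.png

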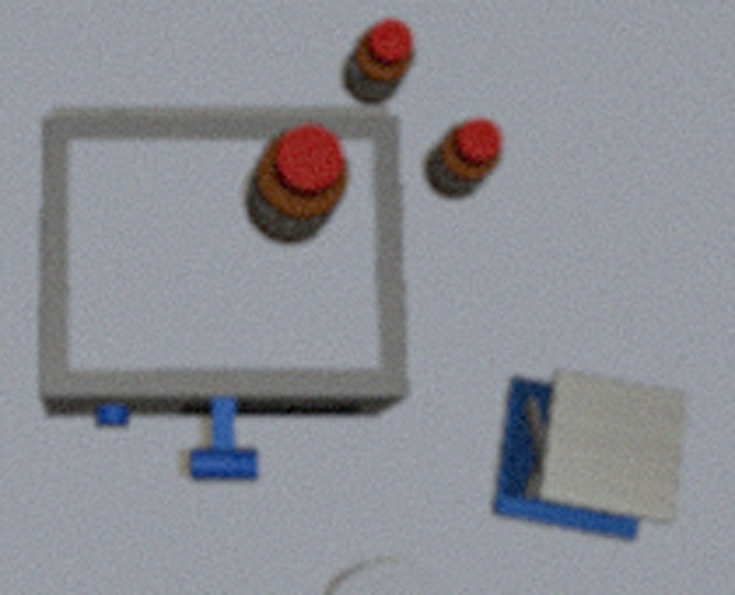

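View pics/s0c.png

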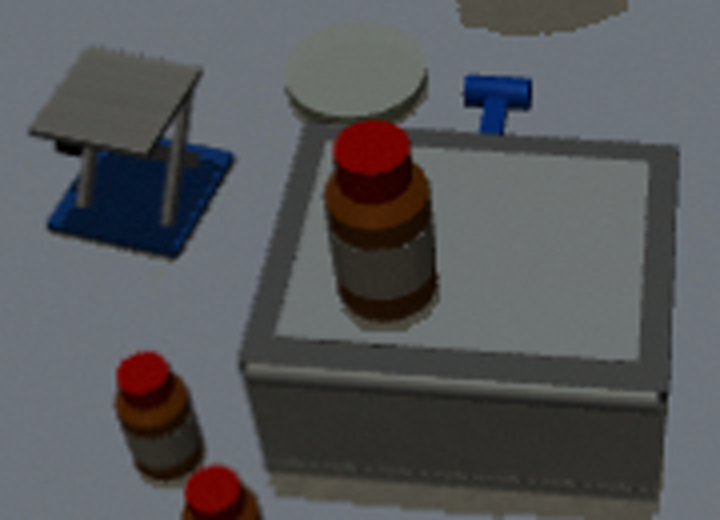

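Both crops are clear. In the top crop (scale 3.5) I read the cap at (312,158), the bar at (224,464) and the plate corners at (556,370), (684,391), (673,521) and (544,500). In the scene crop (scale 4) I read the cap top at (373,146), the bar at (498,93) and the plate corners at (88,46), (203,70), (150,152) and (30,133). Next I triangulate.

```bash
python3 - <<'E'
from h import *
def tri(a,b):
    a=(295+a[0]/3.5,110+a[1]/3.5);b=(180+b[0]/4,150+b[1]/4)
    o1,r1=ray('top',*a);o2,r2=ray('scene',*b)
    k=np.linalg.lstsq(np.c_[r1,-r2],o2-o1,rcond=None)[0]
    p,q=o1+k[0]*r1,o2+k[1]*r2
    return (p+q)/2,np.linalg.norm(p-q),pt('top','t0',*a),pt('scene','s0',*b)
np.set_printoptions(precision=1,suppress=True)
T=dict(cap=((312,158),(373,146)),bar=((224,464),(498,93)),
 jfr=((556,370),(150,152)),j2=((684,391),(30,133)),j3=((673,521),(88,46)),j4=((544,500),(203,70)),
 lfarL=((44,110),(665,385)),lfarR=((398,115),(242,363)),lnearR=((407,390),(305,125)),lnearL=((42,393),(680,147)),
 barl=((191,464),(531,95)),barr=((257,464),(466,93)))
for k,v in T.items(): print(k,*tri(*v))
# cap blob in each
for z in (94+95,): print('cap@189',pt('top','t0',295+312/3.5,110+158/3.5,z))
print('bar@90..99',pt('top','t0',295+224/3.5,110+464/3.5,95))
d=np.load('pics/s0.npy')
# lid front edge points etc: point cloud from both cameras
for n,f in(('top','t0'),('scene','s0')):
    d=np.load(f'pics/{f}.npy');c=manip.calibration(n);K=np.array(c['camera_matrix'])
    v,u=np.mgrid[0:400,0:640];q=cv2.undistortPoints(np.stack([u,v],-1).reshape(-1,1,2).astype(float),K,np.array([c['k1'],0,0,0,0.]))[:,0]
    P=np.c_[q,np.ones(len(q))]*d.reshape(-1,1)@np.array(c['orientation']).T+np.array(c['origin'])
    P=P[d.ravel()>0]
    m=(P[:,0]>380)&(P[:,0]<680)&(P[:,1]>-270)&(P[:,1]<60)
    P=P[m]
    cap=P[(P[:,2]>182)&(P[:,2]<200)];print(n,'cap',len(cap),np.median(cap,0),(cap.min(0)+cap.max(0))/2)
    body=P[(P[:,2]>110)&(P[:,2]<155)];print('body',len(body),body.min(0),body.max(0))
    lid=P[(P[:,2]>88)&(P[:,2]<102)&(P[:,1]>-150)];print('lid',len(lid),np.median(lid,0),cv2.minAreaRect(lid[:,:2].astype(np.float32)))
    j=P[(P[:,2]>70)&(P[:,2]<90)&(P[:,1]<-150)];print('jack',len(j),np.median(j,0),cv2.minAreaRect(j[:,:2].astype(np.float32)))
E
```

```text
cap [ 608.9 -104.   188.1] 3.4819291259976546 [ 609.1 -105.8  188.1] [ 609.5 -102.1  188.6]
bar [465.2 -68.1  89.2] 2.819814263222077 [464.5 -68.8  98.2] [472.9 -65.6  96.4]
jfr [ 519.9 -250.9   80.7] 4.2219106654354635 [ 532.4 -277.    -0.6] [ 515.8 -250.7   76.1]
j2 [ 509.6 -321.4   78.3] 2.717989158728667 [ 521.  -353.6   -3.4] [ 434.6 -366.2    0.1]
j3 [ 438.6 -310.4   80.2] 2.9492184518027105 [ 443.2 -342.1   -2.8] [ 440.  -308.1   81.2]
j4 [ 448.8 -241.5   76.8] 5.848921848457259 [ 453.6 -263.9    8.3] [ 453.  -236.8   80.3]
lfarL [660.8  32.  100.3] 1.2037230915588966 [693.1  35.5  -0.2] [657.1  32.7  95.1]
lfarR [ 661.7 -165.1   93. ] 4.705861464162524 [ 693.  -186.5   -3.6] [ 662.  -162.6   93.3]
lnearR [ 506.  -166.6   95.1] 3.1831358536506493 [ 518.8 -186.9    0.8] [ 504.3 -165.6   93.3]
lnearL [502.2  32.   94.1] 4.4537544862114 [502.1  29.7  94.6] [407.   37.5  -0.6]
barl [465.  -50.1  89.2] 3.129639493474862 [464.7 -51.4  92.9] [470.6 -47.9  94.5]
barr [465.5 -85.9  87.9] 3.1045699312290136 [464.8 -86.5  97.5] [474.  -82.9  95.9]
cap@189 [ 608.9 -105.7  189. ]
bar@90..99 [464.8 -69.   95. ]
top cap 294 [ 609.3 -103.7  188.6] [ 610.1 -103.9  187.3]
body 156 [ 586.3 -123.6  111.3] [617.1 -79.9 154.5]
lid 7329 [570.4 -53.8  95.4] ((562.201416015625, -58.946128845214844), (208.21597290039062, 182.64108276367188), 0.18899857997894287)
jack 556 [ 485.1 -256.4   79.4] ((558.5916137695312, -235.12794494628906), (128.88941955566406, 200.8597412109375), 73.50433349609375)
scene cap 258 [ 612.6 -103.1  189.1] [ 610.1 -103.7  186.6]
body 420 [ 601.3 -127.2  110.4] [635.7 -79.5 154.8]
lid 5249 [604.1 -44.2  95.6] ((564.3032836914062, -58.79170227050781), (208.42538452148438, 183.6090545654297), 0.4076596200466156)
jack 403 [ 496.3 -251.6   80. ] ((564.9708251953125, -229.85110473632812), (249.93240356445312, 70.74053955078125), 22.651268005371094)
```

Emit:
apply_moves(series=[[[1,0,0,0,0,0,0.103],[1,0,0,0,0,0,0.103],[1,0,0,0,0,0,0.103],[1,0.01,-0.013,0,0,0,0],[1,0.02,-0.027,0,0,0,0],[1,0.024,-0.032,0,0,0,0],[1,0.024,-0.032,0,0,0,0],[1,0.024,-0.032,0,0,0,0],[1,0.024,-0.032,0,0,0,0],[1,0.024,-0.032,0,0,0,0]]])

```text
t: 1.1
eef_pos: [356.1, -440.4, 230.9]
tcp_rot: [[1.0, 0.003, 0.0], [0.003, -1.0, 0.001], [0.0, -0.001, -1.0]]
wrist_force: [0.8, -0.8, 0.5]
finger_gap: 1.0
```

Emit:
apply_moves(series=[[[1,0.024,-0.032,0,0,0,0],[1,0.024,-0.032,0,0,0,0],[1,0.024,-0.032,0,0,0,0],[1,0.024,-0.032,0,0,0,0],[1,0.024,-0.032,0,0,0,0],[1,0.024,-0.032,0,0,0,0],[1,0.024,-0.032,0,0,0,0],[1,0.024,-0.032,0,0,0,0],[1,0.024,-0.032,0,0,0,0],[1,0,0,0,0,0,0]]])

```text
t: 2.1
eef_pos: [573.0, -150.2, 230.9]
tcp_rot: [[1.0, 0.007, 0.001], [0.007, -1.0, 0.002], [0.001, -0.002, -1.0]]
wrist_force: [0.2, 0.5, -0.7]
finger_gap: 1.001
```

Emit:
apply_moves(series=[[[1,0.0125,-0.0155,0,0,0,-0.006],[1,0.0125,-0.0155,0,0,0,0],[1,0.0125,-0.0155,0,0,0,0],[1,0,0,0,0,0,0],[1,0,0,0,0,0,0]]])

```text
t: 2.6
eef_pos: [608.2, -108.3, 231.0]
tcp_rot: [[1.0, 0.007, -0.001], [0.007, -1.0, -0.0], [-0.001, 0.0, -1.0]]
wrist_force: [-0.5, -0.3, -0.0]
finger_gap: 1.002
```

```bash
python3 - <<'E'
from h import *
snap('scene','s1');snap('top','t1');s=cv2.imread('pics/s1.png')[60:260,180:380];t=cv2.imread('pics/t1.png')[90:290,290:490]
cv2.imwrite('pics/m1.png',cv2.resize(np.hstack([s,t]),None,fx=2,fy=2,interpolation=cv2.INTER_CUBIC));print(manip.get_state()['eef_pos'],manip.get_state()['tcp_rot'])
E
```

```text
[ 607.96804956 -108.95833518  231.11669428] [[ 9.99982205e-01  5.92069264e-03 -7.31085476e-04]
 [ 5.92047086e-03 -9.99982427e-01 -3.05157886e-04]
 [-7.32879375e-04  3.00824086e-04 -9.99999686e-01]]
```

View pics/m1.png

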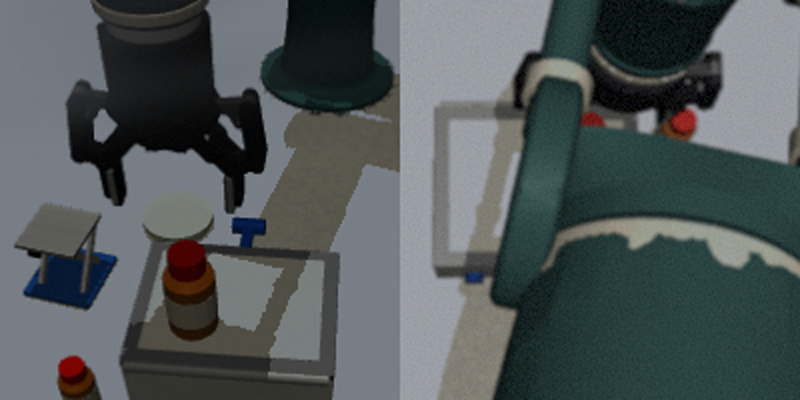

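The scene half shows the open fingertips at about (238.5,160) and (297.5,162) in full-frame pixels, straddling the bottle's cap at (273,182). The arm hides the top view, so I'll check this by projection.

```bash
cat >> h.py <<'E'
def proj(n,P):
    c=manip.calibration(n);R=np.array(c['orientation']).T
    return cv2.projectPoints(np.array([P],float),cv2.Rodrigues(R)[0],-R@np.array(c['origin']),np.array(c['camera_matrix']),np.array([c['k1'],0,0,0,0.]))[0].ravel()
E
python3 -c "
from h import *
print(proj('scene',[608,-109-44,244]),proj('scene',[608,-109+44,244]),proj('scene',[610,-104,189]))"
```

```text
[240.04447302 159.9201806 ] [293.11214119 163.35889712] [272.11786209 186.46707246]
```

Emit:
apply_moves(series=[[[1,0.0025,-0.005,0,0,0,0.006],[1,0,0,0.01,0,0,0],[1,0,0,0.015,0,0,0],[1,0,0,0.015,0,0,0],[1,0,0,0.015,0,0,0],[1,0,0,0.015,0,0,0],[1,0,0,0.015,0,0,0],[1,0,0,0.012,0,0,0],[1,0,0,0.006,0,0,0],[1,0,0,0,0,0,0]]])

```text
t: 3.7
eef_pos: [610.3, -103.3, 126.9]
tcp_rot: [[1.0, -0.0, -0.002], [-0.0, -1.0, 0.0], [-0.002, -0.0, -1.0]]
wrist_force: [0.4, 0.3, -0.3]
finger_gap: 0.999
```

Emit:
apply_moves(series=[[[0,0,0,0,0,0,0],[0,0,0,0,0,0,0],[0,0,0,0,0,0,0],[0,0,0,0,0,0,0],[0,0,0,0,0,0,0],[0,0,0,0,0,0,0],[0,0,0,0,0,0,0],[0,0,0,0,0,0,0]]])

```text
t: 4.5
eef_pos: [612.1, -103.7, 129.8]
tcp_rot: [[1.0, -0.0, 0.003], [-0.0, -1.0, -0.001], [0.003, 0.001, -1.0]]
wrist_force: [0.2, 0.2, 5.4]
finger_gap: 0.548
```

Emit:
apply_moves(series=[[[0,0,0,-0.005,0,0,0],[0,0,0,-0.01,0,0,0],[0,0,0,-0.015,0,0,0],[0,0,0,-0.015,0,0,0],[0,0,0,-0.01,0,0,0],[0,0,0,-0.005,0,0,0],[0,0,0,0,0,0,0]]])

```text
t: 5.2
eef_pos: [611.8, -103.6, 189.9]
tcp_rot: [[1.0, -0.0, 0.002], [-0.0, -1.0, -0.001], [0.002, 0.001, -1.0]]
wrist_force: [0.1, -0.5, -3.2]
finger_gap: 0.546
```

Emit:
apply_moves(series=[[[0,-0.006,0.008,0,0,0,0],[0,-0.012,0.016,0,0,0,0],[0,-0.018,0.024,0,0,0,0],[0,-0.02,0.027,0,0,0,0],[0,-0.02,0.027,0,0,0,0],[0,-0.02,0.027,0,0,0,0],[0,-0.018,0.024,0,0,0,0],[0,-0.012,0.016,0,0,0,0],[0,-0.006,0.008,0,0,0,0],[0,0,0,0,0,0,0]]])

```text
t: 6.2
eef_pos: [477.7, -281.2, 187.6]
tcp_rot: [[1.0, -0.002, -0.001], [-0.002, -1.0, 0.001], [-0.001, -0.001, -1.0]]
wrist_force: [-0.9, 0.2, -1.9]
finger_gap: 0.548
```

Emit:
apply_moves(series=[[[0,0,0,0,0,0,0],[0,0,0,0,0,0,0],[0,0,0,0,0,0,0]]])

```text
t: 6.5
eef_pos: [479.6, -279.7, 188.2]
tcp_rot: [[1.0, 0.001, 0.0], [0.001, -1.0, 0.0], [0.0, -0.0, -1.0]]
wrist_force: [0.4, -0.1, -2.5]
finger_gap: 0.547
```

```bash
python3 - <<'E'
from h import *
print(manip.get_state()['eef_pos'])
snap('scene','s2');snap('top','t2');s=cv2.imread('pics/s2.png')[80:230,120:320];t=cv2.imread('pics/t2.png')[170:320,360:560]
cv2.imwrite('pics/m2.png',cv2.resize(np.hstack([s,t]),None,fx=2,fy=2,interpolation=cv2.INTER_CUBIC))
E
```

```text
[ 479.55358515 -279.679294    188.19449428]
```

View pics/m2.png

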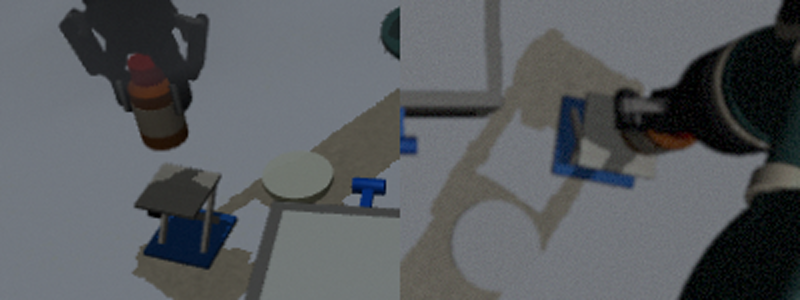

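The scene half shows the held bottle above the jack. Its base spans about x 190–213.5 px, with the lowest point at (201.5,154.5) and the cap top near (190,110). I'll compare that with the projection.

```bash
python3 -c "
from h import *
for P in ([479.5,-279.7,153.5],[503,-279.7,153.5],[479.5,-303.7,155],[479.5,-255.7,155],[479.5,-279.7,247.5],[479.2,-281,80]):print(P,proj('scene',P))
d=np.load('pics/s2.npy')
for u,v in((201,140),(201,150),(192,116)):print(pt('scene','s2',u,v))
"
```

```text
[479.5, -279.7, 153.5] [201.7109155  148.66505342]
[503, -279.7, 153.5] [198.20199216 155.9813655 ]
[479.5, -303.7, 155] [190.51007479 147.46236623]
[479.5, -255.7, 155] [212.68594061 148.76021868]
[479.5, -279.7, 247.5] [190.96495264 110.30648866]
[479.2, -281, 80] [208.5172688  174.23684468]
[ 499.49801549 -265.82415796  192.7510192 ]
[ 501.89660915 -270.52505347  169.00119609]
[ 490.94434772 -274.919359    242.65575071]
```

Emit:
apply_moves(series=[[[0,0,0.001,0.005,0,0,0],[0,0,0,0.01,0,0,0],[0,0,0,0.015,0,0,0],[0,0,0,0.015,0,0,0],[0,0,0,0.012,0,0,0],[0,0,0,0.007,0,0,0],[0,0,0,0.003,0,0,0],[0,0,0,0.001,0,0,0],[0,0,0,0,0,0,0],[0,0,0,0,0,0,0]]])

```text
t: 7.6
eef_pos: [479.5, -281.8, 121.1]
tcp_rot: [[1.0, -0.0, 0.001], [-0.0, -1.0, -0.001], [0.001, 0.001, -1.0]]
wrist_force: [-0.1, -0.2, -2.1]
finger_gap: 0.546
```

Emit:
apply_moves(series=[[[0,0,0,0.001,0,0,0],[0,0,0,0.001,0,0,0],[0,0,0,0.001,0,0,0],[0,0,0,0,0,0,0],[0,0,0,0,0,0,0]]])

```text
t: 8.1
eef_pos: [478.9, -281.4, 117.2]
tcp_rot: [[1.0, -0.0, -0.0], [-0.0, -1.0, 0.0], [-0.0, -0.0, -1.0]]
wrist_force: [0.6, 0.1, -2.2]
finger_gap: 0.544
```

Emit:
apply_moves(series=[[[0,0,0,0.0007,0,0,0],[0,0,0,0.0007,0,0,0],[0,0,0,0,0,0,0],[0,0,0,0,0,0,0]]])

```text
t: 8.5
eef_pos: [479.0, -281.4, 115.8]
tcp_rot: [[1.0, -0.0, -0.0], [-0.0, -1.0, 0.0], [-0.0, -0.0, -1.0]]
wrist_force: [-0.5, 0.4, -2.9]
finger_gap: 0.546
```

Emit:
apply_moves(series=[[[0,0,0,0.0007,0,0,0],[0,0,0,0,0,0,0],[0,0,0,0,0,0,0]]])

```text
t: 8.8
eef_pos: [479.0, -281.5, 115.2]
tcp_rot: [[1.0, -0.0, 0.0], [-0.0, -1.0, 0.0], [0.0, -0.0, -1.0]]
wrist_force: [0.9, -0.1, -2.4]
finger_gap: 0.546
```

Emit:
apply_moves(series=[[[0,0,0,0.0007,0,0,0],[0,0,0,0,0,0,0],[0,0,0,0,0,0,0]]])

```text
t: 9.1
eef_pos: [479.1, -281.5, 114.8]
tcp_rot: [[1.0, -0.0, 0.0], [-0.0, -1.0, -0.0], [0.0, 0.0, -1.0]]
wrist_force: [0.1, 0.9, 0.8]
finger_gap: 0.542
```

Contact at TCP z = 114.8, as expected. I add a small further press and release.

Emit:
apply_moves(series=[[[0,0,0,0.0004,0,0,0],[0,0,0,0,0,0,0],[0.6,0,0,0,0,0,0],[0.7,0,0,0,0,0,0],[0.85,0,0,0,0,0,0],[1,0,0,0,0,0,0],[1,0,0,0,0,0,0],[1,0,0,0,0,0,0],[1,0,0,0,0,0,0]]])

```text
t: 10.0
eef_pos: [479.0, -281.5, 114.0]
tcp_rot: [[1.0, -0.0, -0.0], [-0.0, -1.0, 0.0], [-0.0, -0.0, -1.0]]
wrist_force: [0.3, -0.2, 0.6]
finger_gap: 1.003
```

Emit:
apply_moves(series=[[[1,0,0,-0.005,0,0,0],[1,0,0,-0.01,0,0,0],[1,0,0,-0.015,0,0,0],[1,0,0,-0.02,0,0,0],[1,0,0,-0.02,0,0,0],[1,0,0,-0.02,0,0,0],[1,0,0,-0.01,0,0,0]]])

```text
t: 10.7
eef_pos: [480.4, -282.4, 218.0]
tcp_rot: [[1.0, -0.0, 0.005], [-0.0, -1.0, -0.003], [0.005, 0.003, -1.0]]
wrist_force: [-0.5, -0.3, 0.4]
finger_gap: 1.001
```

Emit:
apply_moves(series=[[[0.8,-0.001,-0.012,0,0,0,0],[0.6,-0.002,-0.025,0,0,0,0],[0.6,-0.002,-0.03,0,0,0,0],[0.6,-0.002,-0.03,0,0,0,0],[0.6,-0.002,-0.03,0,0,0,0],[0.6,-0.002,-0.03,0,0,0,0],[0.6,-0.002,-0.03,0,0,0,0],[0.6,-0.001,-0.018,0,0,0,0],[0.6,0,-0.008,0,0,0,0],[0.6,0,0,0,0,0,0]]])

```text
t: 11.7
eef_pos: [464.4, -67.3, 213.4]
tcp_rot: [[1.0, 0.002, -0.001], [0.002, -1.0, 0.0], [-0.001, -0.0, -1.0]]
wrist_force: [-0.2, 0.8, 0.3]
finger_gap: 0.599
```

```bash
python3 - <<'E'
from h import *
print(manip.get_state()['eef_pos'],manip.get_state()['finger_gap'])
snap('scene','s3');snap('top','t3');s=cv2.imread('pics/s3.png')[90:290,160:360];t=cv2.imread('pics/t3.png')[130:330,300:500]
cv2.imwrite('pics/m3.png',cv2.resize(np.hstack([s,t]),None,fx=2,fy=2,interpolation=cv2.INTER_CUBIC))
for P in ([479,-281,80],[479,-281,174],[503,-281,82]): print(proj('scene',P),proj('top',P))
E
```

```text
[464.39657784 -67.31391936 213.418619  ] 0.5988705688565615
[208.54334199 174.17559631] [469.52598113 237.37780922]
[198.97189491 140.67867882] [487.5750299  232.15657845]
[205.15885066 181.01576261] [469.20599077 224.75379275]
```

View pics/m3.png

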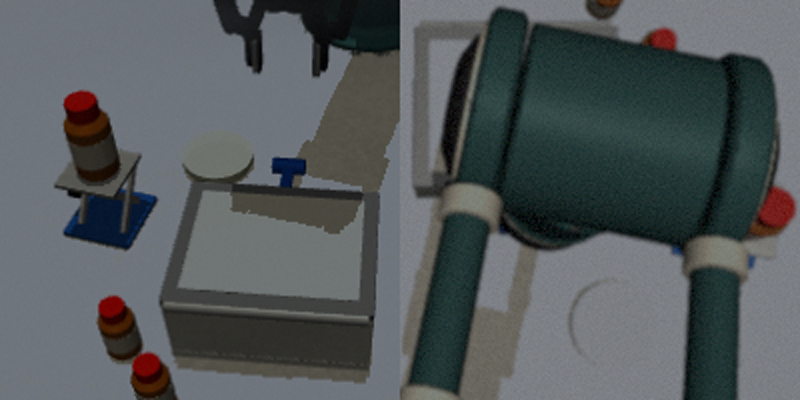

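The bottle stands upright on the jack plate, with its cap top at full-frame (200.5,140) against a predicted (199,140.7). The lid is still shut and the fingers are above the blue handle, whose bar is at full-frame (304,172). I'll now go down over the bar.

Emit:
apply_moves(series=[[[0.6,0.001,0.001,0.01,0,0,0],[0.6,0,0,0.02,0,0,0],[0.6,0,0,0.025,0,0,0],[0.6,0,0,0.025,0,0,0],[0.6,0,0,0.02,0,0,0],[0.6,0,0,0.01,0,0,0],[0.6,0,0,0.005,0,0,0],[0.6,0,0,0,0,0,0],[0.6,0,0,0,0,0,0],[0.6,0,0,0,0,0,0]]])

```text
t: 12.8
eef_pos: [467.1, -69.7, 100.2]
tcp_rot: [[1.0, -0.0, 0.002], [-0.0, -1.0, -0.0], [0.002, 0.0, -1.0]]
wrist_force: [-0.1, -0.4, 0.0]
finger_gap: 0.601
```

```bash
python3 - <<'E'
from h import *
print(manip.get_state()['eef_pos'],manip.get_state()['wrist_force'])
snap('scene','s4');s=cv2.imread('pics/s4.png')[110:230,230:390]
cv2.imwrite('pics/m4.png',cv2.resize(cv2.convertScaleAbs(s,alpha=1.4),None,fx=5,fy=5,interpolation=cv2.INTER_CUBIC))
E
```

```text
[467.08221329 -69.71983053 100.24556004] [-0.05914665 -0.39456429  0.01986801]
```

View pics/m4.png

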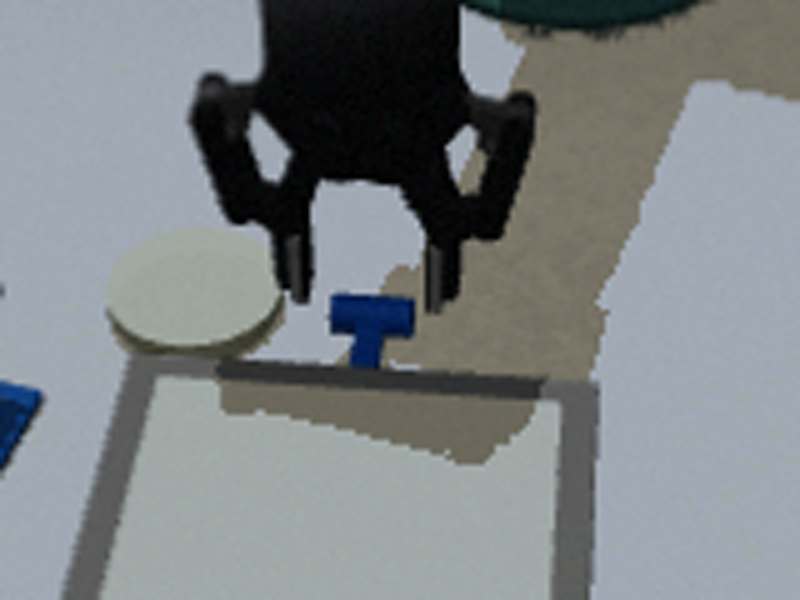

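The crop shows the bar midway between the two pads (pads at 310 and 427, bar 330–414), off by about 1.5 mm. I'll make that small correction, go down and pinch.

Emit:
apply_moves(series=[[[0.6,-0.0015,-0.0015,0.004,0,0,0],[0.6,0,0,0.008,0,0,0],[0.6,0,0,0.009,0,0,0],[0.6,0,0,0.007,0,0,0],[0.6,0,0,0.003,0,0,0],[0.6,0,0,0,0,0,0],[0.6,0,0,0,0,0,0]]])

```text
t: 13.55
eef_pos: [464.6, -68.0, 68.0]
tcp_rot: [[1.0, -0.0, -0.0], [-0.0, -1.0, 0.0], [-0.0, -0.0, -1.0]]
wrist_force: [0.6, -0.2, 0.4]
finger_gap: 0.598
```

Emit:
apply_moves(series=[[[0,0,0,0,0,0,0],[0,0,0,0,0,0,0],[0,0,0,0,0,0,0],[0,0,0,0,0,0,0],[0,0,0,0,0,0,0],[0,0,0,0,0,0,0]]])

```text
t: 14.15
eef_pos: [464.9, -68.6, 68.7]
tcp_rot: [[1.0, 0.0, 0.001], [0.0, -1.0, -0.001], [0.001, 0.001, -1.0]]
wrist_force: [-2.6, -4.7, 5.9]
finger_gap: 0.407
```

The pinch holds, with the gap equivalent to 36 mm. Now I raise along the arc, checking at 15°.

Emit:
apply_moves(series=[[[0,0.0003,0,-0.005,0,0,0],[0,0.0004,0,-0.006,0,0,0],[0,0.0005,0,-0.006,0,0,0],[0,0.0012,0,-0.0085,0,0,0],[0,0.0015,0,-0.0085,0,0,0],[0,0.0019,0,-0.0083,0,0,0],[0,0.0022,0,-0.0083,0,0,0],[0,0,0,0,0,0,0],[0,0,0,0,0,0,0]]])

```text
t: 15.05
eef_pos: [472.3, -68.6, 117.9]
tcp_rot: [[1.0, 0.001, -0.0], [0.001, -1.0, -0.001], [-0.0, 0.001, -1.0]]
wrist_force: [0.9, -5.7, -4.2]
finger_gap: 0.41
```

Emit:
apply_moves(series=[[[0,0.0027,0,-0.0081,0,0,0],[0,0.0029,0,-0.0081,0,0,0],[0,0.0033,0,-0.0078,0,0,0],[0,0.0036,0,-0.0078,0,0,0],[0,0.004,0,-0.0075,0,0,0],[0,0.0043,0,-0.0075,0,0,0],[0,0.0047,0,-0.0071,0,0,0],[0,0.0049,0,-0.0071,0,0,0],[0,0,0,0,0,0,0]]])

```text
t: 15.95
eef_pos: [501.9, -68.3, 178.7]
tcp_rot: [[1.0, 0.0, -0.003], [0.0, -1.0, -0.0], [-0.003, 0.0, -1.0]]
wrist_force: [-3.4, -5.3, -3.7]
finger_gap: 0.406
```

Emit:
apply_moves(series=[[[0,0.0053,0,-0.0067,0,0,0],[0,0.0055,0,-0.0066,0,0,0],[0,0.0058,0,-0.0062,0,0,0],[0,0.0061,0,-0.0061,0,0,0],[0,0,0,0,0,0,0],[0,0,0,0,0,0,0],[0,0,0,0,0,0,0]]])

```text
t: 16.65
eef_pos: [523.8, -68.1, 203.5]
tcp_rot: [[1.0, -0.0, -0.004], [-0.0, -1.0, -0.0], [-0.004, 0.0, -1.0]]
wrist_force: [-3.2, -3.9, -2.1]
finger_gap: 0.408
```

```bash
python3 - <<'E'
from h import *
print(manip.get_state())
snap('scene','s5');snap('top','t5');s=cv2.imread('pics/s5.png')[60:285,170:400]
cv2.imwrite('pics/m5.png',cv2.resize(cv2.convertScaleAbs(s,alpha=1.4),None,fx=2.5,fy=2.5,interpolation=cv2.INTER_CUBIC))
# lid plane from scene depth: cloud
d=np.load('pics/s5.npy');n='scene';c=manip.calibration(n);K=np.array(c['camera_matrix'])
v,u=np.mgrid[0:400,0:640];q=cv2.undistortPoints(np.stack([u,v],-1).reshape(-1,1,2).astype(float),K,np.array([c['k1'],0,0,0,0.]))[:,0]
P=np.c_[q,np.ones(len(q))]*d.reshape(-1,1)@np.array(c['orientation']).T+np.array(c['origin'])
m=(P[:,0]>565)&(P[:,0]<650)&(P[:,1]>-160)&(P[:,1]<25)&(P[:,2]>103)&(P[:,2]<200)
Q=P[m]
for _ in range(3):
    g=np.linalg.svd(Q-Q.mean(0),full_matrices=0)[2][2]; r=(Q-Q.mean(0))@g; Q=Q[abs(r)<max(2,2*np.median(abs(r)))]
g*=np.sign(g[2]);print(len(Q),Q.mean(0),g,np.degrees(np.arccos(g[2])),'resid',np.std((Q-Q.mean(0))@g))
E
```

```text
{'t': 16.65, 'qpos': array([-1.75969408e-01,  8.15785467e-03,  1.94503333e+00, -7.92938512e-04,
        1.19233881e+00,  1.39548585e+00]), 'qvel': array([-0.00170141, -0.00015251,  0.00258381, -0.00150177, -0.00013113,
       -0.00041652]), 'effort': array([ 2.60428704e+00, -3.77949214e+01, -3.85061824e+01,  1.58020791e+00,
       -1.00858983e+00, -2.00536793e-03]), 'eef_pos': array([523.75763476, -68.09821869, 203.513062  ]), 'tcp_rot': array([[ 9.99991912e-01, -3.64426748e-04, -4.00541100e-03],
       [-3.64574619e-04, -9.99999933e-01, -3.61876119e-05],
       [-4.00539754e-03,  3.76475904e-05, -9.99991978e-01]]), 'wrist_force': array([-3.2041583 , -3.9077886 , -2.05765702]), 'ft_torque': array([-0.70069982,  0.77839093, -0.02076857]), 'finger_gap': 0.40767157710262625}
5893 [607.38236579 -66.95459134 150.03823138] [0.68545788 0.00567534 0.72809017] 43.27347602250332 resid 0.9370255755378881
```

View pics/m5.png

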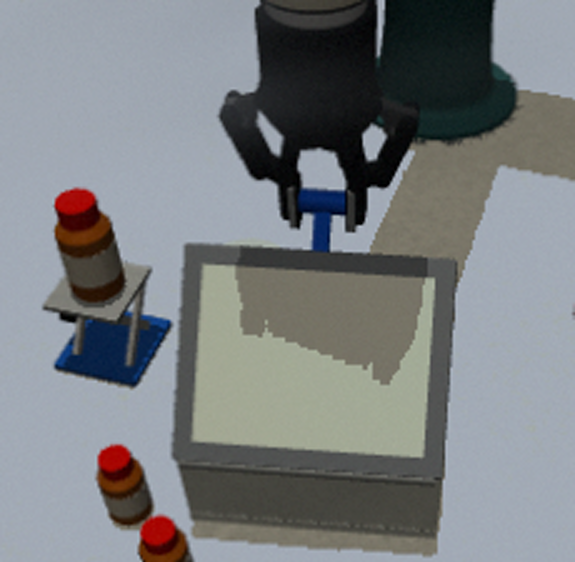

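The lid is open, with the bar between the pads at crop (323,202), and the bottle is still upright on the plate. The plane fit gives 43.3° and the TCP displacement suggests 44°. I'll check the depth bias on the closed lid.

```bash
cat >> h.py <<'E'
def plane(f,lo,hi,x0,x1,n='scene'):
    d=np.load(f'pics/{f}.npy');c=manip.calibration(n);K=np.array(c['camera_matrix'])
    v,u=np.mgrid[0:400,0:640];q=cv2.undistortPoints(np.stack([u,v],-1).reshape(-1,1,2).astype(float),K,np.array([c['k1'],0,0,0,0.]))[:,0]
    P=np.c_[q,np.ones(len(q))]*d.reshape(-1,1)@np.array(c['orientation']).T+np.array(c['origin'])
    Q=P[(P[:,0]>x0)&(P[:,0]<x1)&(P[:,1]>-160)&(P[:,1]<25)&(P[:,2]>lo)&(P[:,2]<hi)]
    for _ in range(3):
        g=np.linalg.svd(Q-Q.mean(0),full_matrices=0)[2][2]; r=(Q-Q.mean(0))@g; Q=Q[abs(r)<max(2,2*np.median(abs(r)))]
    g*=np.sign(g[2]);return len(Q),Q.mean(0),np.degrees(np.arctan2(g[0],g[2]))
E
python3 -c "
from h import *
print(plane('s0',88,102,510,655),plane('s4',88,102,510,655),plane('s5',103,200,565,650))"
```

```text
(3960, array([591.36464625, -54.22071931,  95.77201419]), np.float64(0.041749304841921034)) (4994, array([587.43465023, -66.79280899,  95.81453364]), np.float64(0.03496433934717167)) (5893, array([607.38236579, -66.95459134, 150.03823138]), np.float64(43.27249590032764))
```

Emit:
apply_moves(series=[[[0,0.0012,0,-0.0012,0,0,0],[0,0.0012,0,-0.0012,0,0,0],[0,0.0011,0,-0.001,0,0,0],[0,0,0,0,0,0,0],[0,0,0,0,0,0,0],[0,0,0,0,0,0,0],[0,0,0,0,0,0,0],[0,0,0,0,0,0,0]]])

```text
t: 17.55
eef_pos: [526.8, -68.1, 206.5]
tcp_rot: [[1.0, -0.0, -0.005], [-0.0, -1.0, 0.0], [-0.005, -0.0, -1.0]]
wrist_force: [-2.7, -4.3, -3.0]
finger_gap: 0.41
```

```bash
python3 -c "
from h import *
snap('scene','s6');print(plane('s6',103,200,565,650));s=manip.get_state();print(s['eef_pos'],s['wrist_force'],s['qvel'])"
```

```text
(6048, array([607.40342965, -66.65143554, 152.53135021]), np.float64(44.49392455203504))
[526.81566484 -68.06414581 206.49059828] [-2.28457648 -5.19932932 -3.92575735] [-7.63185904e-05  1.66046380e-04  1.33083448e-03  1.40840333e-03
 -1.41904782e-04  2.51229465e-03]
```

Emit:
apply_moves(series=[[[0,0,0,0,0,0,0],[0,0,0,0,0,0,0],[0,0,0,0,0,0,0],[0,0,0,0,0,0,0],[0,0,0,0,0,0,0],[0,0,0,0,0,0,0]]])

```text
t: 18.2
eef_pos: [526.8, -68.1, 206.5]
tcp_rot: [[1.0, -0.0, -0.005], [-0.0, -1.0, 0.0], [-0.005, -0.0, -1.0]]
wrist_force: [-3.2, -4.3, -2.8]
finger_gap: 0.411
```

```bash
python3 -c "
from h import *
snap('scene','s7');print(plane('s7',103,200,565,650))"
```

```text
(6083, array([607.49983895, -66.91931147, 152.40303275]), np.float64(44.51132247174842))
```

View pics/s7.png

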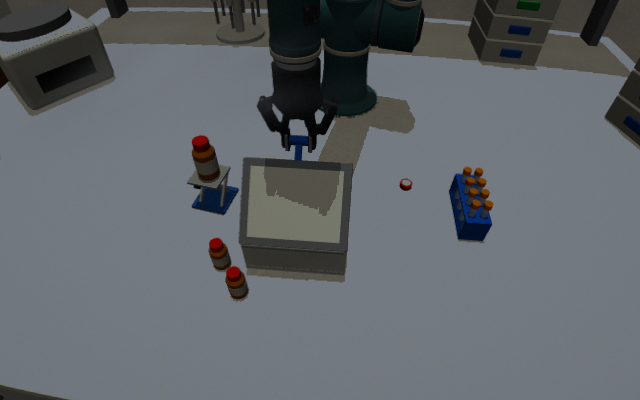

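The final view shows the bottle upright on the jack (cap at 201,143). The lid is raised and held, with the bar at (299,141). The loose cap (405,184) and the rack (470,205) are unmoved. The lid now hides the petri dish, but it was in its place in the previous picture before lifting. The lid is steady, so I'm handing in.

```bash
python3 -c "
from rig import manip
print(manip.finish_job())"
```

```text
the job is handed in; nothing more can be done
None
```

The job is handed in at about 18 s of the 58 s allowed. The bottle went onto the jack first, with the lid still shut. The arm then raised the lid by its blue handle and is still holding it.

- **Bottle:** It touched down at tool height 114.8 mm, as expected, with a contact force of about 3 N, and I let go. It stands upright on the plate, with its cap top about 2 px from where a centred bottle should appear.
- **Lid angle:** The two checks differ slightly. The depth plane fit gives 44.5° and the handle's travel gives about 45.2°, so the lid is within roughly half a degree of 45°. It was steady over the last 0.7 s at 44.49° and then 44.51°.
- **Force:** The wrist force was under about 8 N in every reading.
- **Bystanders:** The rack and the loose cap show no movement between the first and last pictures. The lid hides the petri dish in the last picture, so I could not confirm it at the end. It was in place just before the lift and nothing went near it.

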